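# Riddle the tumbling stones out and tip the parts into the tray

## Task

The sieve basket hanging in the blue tub holds three freshly tumbled aluminium parts with ceramic tumbling stones still lying on them. Shake the basket over the tub until every stone has dropped through the mesh into the tub while the parts stay in the basket, then tip all three parts over the lip into the grey parts tray, from low down so that they are not dropped hard. Finally hang the empty basket level in the tub again, mouth the same way as before, let go, and leave the phone, the tape and the white carton where they are.

Things in the scene. Friction and masses are not known exactly. Their poses are not given: they have to be found in the camera images.
- tub: Blue plastic media tub, open on top, 290 (its x) x 190 (its y) x 115 mm high outside, walls and floor 5 mm. It does not move. Origin: centre of its underside, z up. The basket's mouth is towards its -x end. Hung, the basket's origin lies 71 mm above the tub's; it may hang from -20 to +40 mm along the tub's x (at first anywhere from -15 to +35) and within 7 mm in y.
- basket: Loose stainless sieve basket, 0.36 kg (0.8 kg loaded), open on top and at its -x end, the mouth. Origin: centre of the underside of its floor; x from mouth to back, z up. Floor 4 mm thick, openings 32 to 38 mm square, x -80 to 101, y -74 to 74 mm. Side and back walls 46 mm high, leaning 8 degrees outward: 164 mm wide at the top, back edge at x = 110 mm.
- basket_grip (a point): Centre of the basket's orange handle, a flat-sided bar 18 mm thick (basket x) x 84 mm long (basket y) x 26 mm high (z), 118 mm above the basket's origin, about above the centre of gravity. Same axes as the basket. Free room 60 mm below it; nothing above it.
- basket_mouth (a point): Middle of the basket's pouring edge, at x = -116, z = 17 mm in the basket's frame (same axes); from x = -80 mm the mesh floor ramps up to it at 20 degrees, so the parts stay in under a light shake and slide out over it once the basket is tipped 35 to 45 degrees mouth down.
- basket_flange (a point): Middle of the underside of the basket's left (+y) hanging flange, at y = 93, z = 44 mm in the basket's frame (same axes). The flange is 3 mm thick, y = 82 to 104 mm, x = -95 to 105 mm, and there is another on the -y side; they rest on the tub's two long rims. The basket is narrower below, so it finds its way in from about 8 mm to either side.
- tray: Grey rubber-lined parts tray, 300 (its x) x 270 (its y) mm outside, walls 6 mm thick: a retaining lip 30 mm high all round (34 mm at the two rolled ends), inner floor 6 mm above the bench. It does not move. Origin: centre of its underside; z up. It stands beside the tub, on the left or on the right.
- plate: Aluminium bearing plate 78 (x) x 54 (y) x 10 mm (z) with five holes, about 0.11 kg, lying in the back half of the basket. Origin: centre of its underside. Polished and wet: slides on the mesh at 14 to 19 degrees.
- pulley: Aluminium grooved pulley, 60 mm in diameter, 18 mm high, about 0.09 kg, lying flat in the back half of the basket beside the plate. Origin: centre of its underside.
- link: Aluminium link 46 (x) x 100 (y) x 12 mm (z) with a slot and two holes, about 0.12 kg, lying across the front half of the basket. Origin: centre of its underside.
- stone0: Red-brown ceramic tumbling stone, a cylinder 20 mm in diameter and 15 mm high, 13 g, at first standing on the plate. Origin: centre of one end face. Wet: slides on the aluminium at 8 to 11 degrees, before the parts slide on the mesh.
- stone1: Red-brown ceramic tumbling stone, a cylinder 20 mm in diameter and 15 mm high, 13 g, at first standing on the plate. Origin: centre of one end face. Wet: slides on the aluminium at 8 to 11 degrees, before the parts slide on the mesh.
- stone2: Red-brown ceramic tumbling stone, a cylinder 20 mm in diameter and 15 mm high, 13 g, at first standing on the pulley. Origin: centre of one end face. Wet: slides on the aluminium at 8 to 11 degrees, before the parts slide on the mesh.
- stone3: Red-brown ceramic tumbling stone, a cylinder 20 mm in diameter and 15 mm high, 13 g, at first standing on the link. Origin: centre of one end face. Wet: slides on the aluminium at 8 to 11 degrees, before the parts slide on the mesh.
- stone4: Red-brown ceramic tumbling stone, a cylinder 20 mm in diameter and 15 mm high, 13 g, at first standing on the link. Origin: centre of one end face. Wet: slides on the aluminium at 8 to 11 degrees, before the parts slide on the mesh.
- phone: Black smartphone 150 (x) x 72 (y) x 9 mm lying on the bench, loose. Origin: centre of its underside.
- tape: Yellow roll of tape lying flat on the bench, 96 mm outer and 76 mm inner diameter, 45 mm high, loose. Origin: centre of its underside.
- carton: White carton 90 (x) x 120 (y) x 48 mm on the far side of the bench, loose. Origin: centre of its underside.

How it is judged:
On the way, in this order (a step that is already met when the one before it is completed fails the run):
1. all five stones have dropped through into the tub while all three parts are still in the basket (x of stone0 in the frame of tub between -0.14 and 0.14 m and y of stone0 in the frame of tub between -0.09 and 0.09 m and z of stone0 in the frame of tub between -0.005 and 0.058 m and x of stone1 in the frame of tub between -0.14 and 0.14 m and y of stone1 in the frame of tub between -0.09 and 0.09 m and z of stone1 in the frame of tub between -0.005 and 0.058 m and x of stone2 in the frame of tub between -0.14 and 0.14 m and y of stone2 in the frame of tub between -0.09 and 0.09 m and z of stone2 in the frame of tub between -0.005 and 0.058 m and x of stone3 in the frame of tub between -0.14 and 0.14 m and y of stone3 in the frame of tub between -0.09 and 0.09 m and z of stone3 in the frame of tub between -0.005 and 0.058 m and x of stone4 in the frame of tub between -0.14 and 0.14 m and y of stone4 in the frame of tub between -0.09 and 0.09 m and z of stone4 in the frame of tub between -0.005 and 0.058 m and x of plate in the frame of basket between -0.115 and 0.11 m and y of plate in the frame of basket between -0.085 and 0.085 m and z of plate in the frame of basket between -0.002 and 0.06 m and x of pulley in the frame of basket between -0.115 and 0.11 m and y of pulley in the frame of basket between -0.085 and 0.085 m and z of pulley in the frame of basket between -0.002 and 0.06 m and x of link in the frame of basket between -0.115 and 0.11 m and y of link in the frame of basket between -0.085 and 0.085 m and z of link in the frame of basket between -0.002 and 0.06 m), for 0.2 s.
2. all three parts lie in the tray (x of plate in the frame of tray between -0.145 and 0.145 m and y of plate in the frame of tray between -0.13 and 0.13 m and z of plate in the frame of tray between 0 and 0.06 m and x of pulley in the frame of tray between -0.145 and 0.145 m and y of pulley in the frame of tray between -0.13 and 0.13 m and z of pulley in the frame of tray between 0 and 0.06 m and x of link in the frame of tray between -0.145 and 0.145 m and y of link in the frame of tray between -0.13 and 0.13 m and z of link in the frame of tray between 0 and 0.06 m), for 0.2 s.
At the end, for the whole second after the job is handed in: The three parts lie inside the tray's lip; all five stones are in the tub below the basket; the empty basket hangs on both tub rims, mouth the same way as at first, level within 4 degrees, in line with the tub within 7 degrees, origin 62 to 78 mm above the tub's; all at rest and released (all of step 2 and x of stone0 in the frame of tub between -0.14 and 0.14 m and y of stone0 in the frame of tub between -0.09 and 0.09 m and z of stone0 in the frame of tub between -0.005 and 0.058 m and x of stone1 in the frame of tub between -0.14 and 0.14 m and y of stone1 in the frame of tub between -0.09 and 0.09 m and z of stone1 in the frame of tub between -0.005 and 0.058 m and x of stone2 in the frame of tub between -0.14 and 0.14 m and y of stone2 in the frame of tub between -0.09 and 0.09 m and z of stone2 in the frame of tub between -0.005 and 0.058 m and x of stone3 in the frame of tub between -0.14 and 0.14 m and y of stone3 in the frame of tub between -0.09 and 0.09 m and z of stone3 in the frame of tub between -0.005 and 0.058 m and x of stone4 in the frame of tub between -0.14 and 0.14 m and y of stone4 in the frame of tub between -0.09 and 0.09 m and z of stone4 in the frame of tub between -0.005 and 0.058 m and x of basket in the frame of tub between -0.04 and 0.06 m and y of basket in the frame of tub between -0.015 and 0.015 m and z of basket in the frame of tub between 0.062 and 0.078 m and angle between basket's own z axis and vertical below 0.07 rad and angle between the x axis of basket and the x axis of tub, either way round below 0.12 rad and linear speed of each of plate, pulley, link, stone0, stone1, stone2, stone3, stone4, basket below 0.03 m/s and x of basket_mouth in the frame of tub below 0 m); the robot touches nothing.
It fails at once if a finished part falls hard (faster than 2 m/s, a drop of about 20 cm) (linear speed of any of plate, pulley, link above 2 m/s).
It fails at once if the phone, the tape or the carton is moved by more than 30 mm (distance of any of phone, tape, carton from where it was at the start of the episode above 0.03 m).
It also fails if it takes over 51 s, if anything falls off the work surface, if the arm or the gripper's body presses on something with over 40 N, if the wrist force passes 120 N, or if a joint passes its speed limit or range.

## Robot

A 6-joint arm with a two-finger parallel gripper is mounted at the origin on the work surface. World frame = base frame: x ahead of the robot, y to its left, z up, the work surface at z = 0. Lengths are in m, angles in rad, forces in N, time in s.
With the tool pointing down it reaches from about 0.375 to 0.825 m from the base axis. Payload 5.5 kg.
Tool frame: the origin (TCP) lies on the mounting face of the last link; the fingertips stand 173 mm ahead of it and the grasp point (between the pads) lies 155 mm ahead of it; z points along the fingers, y is the direction in which the jaws open and shut (so a half turn about z gives the same grasp; the last joint's range is limited). The gripper opens to 85 mm and grips with 20 to 120 N. Pads are 22 mm wide; open, the fingers measure 114 mm over their backs; the gripper's body (76 mm by 85 mm) begins 54 mm behind the grasp point. The pads swing forward as they close: fully open they stand 13 mm farther back than shut.
Start: joints at [1.284, 0.314, -0.047, 1.21, 0, 1.571], TCP at [0.17, 0.575, 0.405] pointing down, gripper open.
Joint ranges: [-2.67, 2.67], [-0.69, 1.73], [-1.03, 1.25], [-2.08, 2.16], [-1.42, 1.45], [-3.14, 3.14]. Speed limits (rad/s): [2.39, 2.39, 3.01, 3.14, 3.14, 3.14].

## Interface

Orientations are given as a unit quaternion [w, x, y, z].
In Python, from bench import read_state, cams, workorder gives the robot as it stands.
- The arm moves only by the shell command python3 -m creep 'ROWS' [FORCE]. ROWS is JSON, a list that holds one entry, the list of rows, each a list of 7 numbers: the opening, from 0 (shut) to 1 (fully open), then the shift along the tool's x, y, z in m, then the turn, a rotation vector about the tool's x, y, z in rad. In form: [[[hand, tx, ty, tz, wx, wy, wz], ...]]. A call has 1 to 20 rows; each row shifts and turns the pose as measured when the row begins, along the tool's axes as they then stand; what a row does not reach is not made up. A row lasts 1/8 s, in which the tool goes at most 62.5 mm and 10.7 degrees, less where a joint would pass 70% of its speed; a pose out of reach is approached as far as the arm can. A call with a gripper value outside its range is refused whole. The fingers move at their own pace and stop on an object; FORCE is the grip in N (left out, the last holds). Time passes only in rows, so rows that do not move let the fingers close. It gives the time, the measured TCP pose, the force and the opening at its end, in the units of the state.
- read_state(): the state, without advancing time (a new reading comes with each control period).
- cams.camera(name): name is "scene" or "top" or "wrist"; returns a dict with "img" (420x560x3 uint8, blue, green, red), "z_map" (420x560 float32, m along the optical axis (not along the pixel's ray), 0 where there is no reading), "fx", "fy", "cx", "cy" (pixels), "position" and "attitude" of the camera in the world; the wrist camera has in their place "tool_from_camera" (4x4, takes a point from camera to tool coordinates, whose origin is the TCP and whose axes are the flange's). Camera axes: x right, y down, z forward; pixel columns grow to the right and rows downward; lengths in m; the calibration is good to about 2 mm. A picture is of the moment at which its call begins: read the wrist's pose just before it.
- workorder.job_done(): hands the job in, once; it reports no verdict.
The state is a dict: "time_s": time; "joints": joint angles; "qd": joint speeds; "tau": joint torques, N m; "ee_pos": TCP position; "tool_rot": TCP orientation; "wrist_force": force on the tool from outside, world axes, zero at the start; "moment": the same for the moment, N m; "gripper_width": opening from 0.0 (shut) to 1.0 (fully open).
Only numpy, scipy, OpenCV 4.12 (cv2) and the standard library are available. Lean on these libraries where they do the work, as an engineer would, in place of code of your own. Each camera call takes 0.05 s, during which the arm holds its last target. There are 200 camera calls.

## Working session

There is one attempt and no reset: what is moved stays moved. The work goes in short steps, Python scripts to look and compute and a shell command to move; the robot and the scene stay as the last step left them, time stands still between calls to the robot, and variables do not carry over. Pictures are saved under pics/ and viewed, about 8 in all and at most 12, crops included, and the job is handed in when it is done.

```bash
ls; mkdir -p pics; cat > h.py <<'E'
import numpy as np,cv2
from scipy.spatial.transform import Rotation as R
from bench import read_state,cams,workorder
def rot(q): return R.from_quat([q[1],q[2],q[3],q[0]]).as_matrix()
def pose():
    s=read_state(); T=np.eye(4); T[:3,:3]=rot(s['tool_rot']); T[:3,3]=s['ee_pos']; return T,s
def cam(n):
    T,s=pose(); c=cams.camera(n)
    if n=='wrist': C=T@np.array(c['tool_from_camera'])
    else:
        C=np.eye(4); a=np.array(c['attitude']); C[:3,:3]=rot(a) if a.size==4 else a; C[:3,3]=c['position']
    c['C']=C; return c
def cloud(c):
    z=c['z_map']; v,u=np.indices(z.shape)
    P=np.stack([(u-c['cx'])/c['fx']*z,(v-c['cy'])/c['fy']*z,z],-1)
    return P@c['C'][:3,:3].T+c['C'][:3,3]
E
python3 - <<'E'
from h import *
c=cam('top'); cv2.imwrite('pics/top0.png',c['img']); d=cam('scene'); cv2.imwrite('pics/scene0.png',d['img'])
np.savez('top0.npz',P=cloud(c),img=c['img'])
print(c['position'],c['attitude'],c['fx'],d['position']); print(read_state())
E
```

```text
pics
[0.38598458 0.02586254 1.3902932 ] [-0.04968215  0.70669409 -0.70273417  0.06542036] 493.02422598449465 [ 1.16918426 -0.53880956  0.92226644]
{'time_s': 0.1, 'joints': array([ 1.28398754e+00,  3.14166635e-01, -4.79758645e-02,  1.21021486e+00,
        2.11970856e-05,  1.57077241e+00]), 'qd': array([ 2.03120734e-04, -2.79401552e-03,  2.49513707e-03, -9.27337788e-05,
        1.29355522e-03,  2.39402509e-04]), 'tau': array([ 6.24647855e-04, -5.40765882e+01,  3.40540087e+01,  1.12418312e-02,
       -2.51060408e-05, -1.56211325e-05]), 'ee_pos': array([0.16966007, 0.57524635, 0.4039152 ]), 'tool_rot': array([-1.22045255e-04,  1.42901510e-01,  9.89736606e-01, -7.70988741e-04]), 'wrist_force': array([-0.10884157, -0.21645119,  0.37780092]), 'moment': array([ 0.00219524,  0.00647541, -0.02794142]), 'gripper_width': 1.0012726828038387}
```

View pics/top0.png

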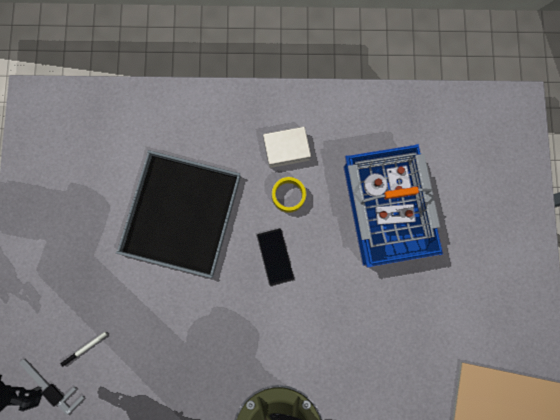

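View pics/scene0.png

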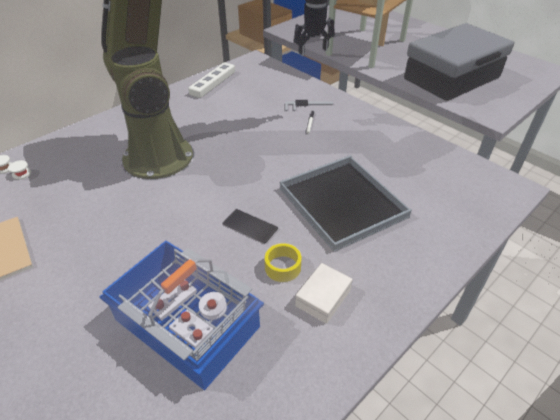

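The top view shows the tub at right (345–440, 147–265) with the orange handle at (402,192) and the mouth towards the robot. The tray is at left (120–240, 150–277). The phone (275,257), tape (289,194) and carton (287,146) lie between them.

```bash
python3 - <<'E'
from h import *
d=np.load('top0.npz'); P=d['P']; im=d['img']; hsv=cv2.cvtColor(im,cv2.COLOR_BGR2HSV); H,S,V=cv2.split(hsv)
def rect(p):
    r=cv2.minAreaRect(p[:,:2].astype(np.float32)); b=cv2.boxPoints(r); print(np.round(r[0],4),np.round(r[1],4),round(r[2],2),'zmed',np.median(p[:,2]).round(4)); return b
x,y,z=P[...,0],P[...,1],P[...,2]
roi=(x>0.2)&(x<.9)
m=(H>105)&(H<125)&(S>150)&roi&(z>.09); print('tub',m.sum()); print(rect(P[m]).round(3))
m=(H>3)&(H<18)&(S>180)&(z>.15)&roi; print('handle',m.sum()); print(rect(P[m]).round(3), np.mean(P[m],0))
m=(z>.02)&(z<.045)&(y>.1)&roi&(x<.8)&(S<90)
n,l,st,_=cv2.connectedComponentsWithStats(m.astype(np.uint8)); k=1+np.argmax(st[1:,4]); print('tray',st[k]); print(rect(P[l==k]).round(3))
for nm,m in (('tape',(H>20)&(H<35)&(S>150)&roi&(z>.02)),('carton',(V>200)&(S<40)&roi&(z>.03)&(z<.07)&(y>-.1)),('phone',(V<60)&roi&(y>-.1)&(y<.1)&(x<.7)&(x>.3)&(z<.02))):
    print(nm,m.sum()); rect(P[m])
E
```

```text
tub 973
[ 0.5781 -0.1757] [0.3049 0.466 ] 10.44 zmed 0.1041
[[ 0.386  0.026]
 [ 0.47  -0.432]
 [ 0.77  -0.377]
 [ 0.686  0.081]]
handle 234
[ 0.5198 -0.1469] [0.0426 0.435 ] 32.17 zmed 0.2004
[[ 0.386  0.026]
 [ 0.618 -0.342]
 [ 0.654 -0.32 ]
 [ 0.422  0.049]] [ 0.61106491 -0.29340114  0.21534601]
tray [ 116  150  124  128 1127]
[0.5846 0.2806] [0.2717 0.3022] 75.88 zmed 0.03
[[0.405 0.186]
 [0.698 0.112]
 [0.764 0.376]
 [0.471 0.449]]
tape 393
[ 0.5351 -0.023 ] [0.0922 0.3   ] 88.95 zmed 0.043
carton 1210
[ 0.7782 -0.0185] [0.0892 0.1168] 11.92 zmed 0.0468
phone 1329
[0.4659 0.0107] [0.1483 0.0706] 15.02 zmed 0.0079
```

```bash
cat >> h.py <<'E'
def rect(p):
    r=cv2.minAreaRect(p[:,:2].astype(np.float32)); b=cv2.boxPoints(r); print(np.round(r[0],4),np.round(r[1],4),round(r[2],2),'zmed',np.median(p[:,2]).round(4)); return b
E
python3 - <<'E'
from h import *
d=np.load('top0.npz'); P=d['P']; im=d['img']; hsv=cv2.cvtColor(im,cv2.COLOR_BGR2HSV); H,S,V=cv2.split(hsv)
x,y,z=P[...,0],P[...,1],P[...,2]
ok=(z<.3)&(x>.2)
m=(H>105)&(H<125)&(S>150)&ok&(z>.09); print('tub',m.sum()); print(rect(P[m]).round(3))
m=(H>3)&(H<18)&(S>180)&(z>.195)&ok; print('handle',m.sum()); b=rect(P[m]);print(b.round(3), np.median(P[m],0)); 
q=P[m]; c=q-q.mean(0); w,v=np.linalg.eigh(np.cov(c[:,:2].T)); print('axis deg',np.degrees(np.arctan2(v[1,1],v[0,1])))
m=(H>20)&(H<35)&(S>150)&ok&(z>.02); rect(P[m])
T,s=pose(); print(T.round(3)); print(np.array(cams.camera('wrist')['tool_from_camera']).round(3))
E
```

```text
tub 958
[ 0.6017 -0.3021] [0.3033 0.2057] 9.83 zmed 0.1034
[[ 0.435 -0.227]
 [ 0.47  -0.429]
 [ 0.769 -0.378]
 [ 0.734 -0.175]]
handle 223
[ 0.6147 -0.2977] [0.018  0.0823] 9.53 zmed 0.2005
[[ 0.599 -0.259]
 [ 0.613 -0.34 ]
 [ 0.63  -0.337]
 [ 0.617 -0.256]] [ 0.61430959 -0.29687579  0.20046508]
axis deg 99.94881555752028
[ 0.638  -0.0249] [0.0921 0.0942] 89.82 zmed 0.043
[[-0.959  0.283 -0.     0.17 ]
 [ 0.283  0.959 -0.001  0.575]
 [ 0.    -0.002 -1.     0.404]
 [ 0.     0.     0.     1.   ]]
[[ 0.    -0.954 -0.299  0.075]
 [ 1.    -0.     0.002  0.001]
 [-0.002 -0.299  0.954  0.03 ]
 [ 0.     0.     0.     1.   ]]
```

```bash
python3 -m creep '[[[1,-0.04,-0.042,0,0,0,0],[1,-0.04,-0.042,0,0,0,0],[1,-0.04,-0.042,0,0,0,0],[1,-0.04,-0.042,0,0,0,0],[1,-0.04,-0.042,0,0,0,0],[1,-0.04,-0.042,0,0,0,0],[1,-0.04,-0.042,0,0,0,0],[1,-0.04,-0.042,0,0,0,0],[1,-0.04,-0.042,0,0,0,0],[1,-0.04,-0.042,0,0,0,0],[1,-0.04,-0.042,0,0,0,0],[1,-0.04,-0.042,0,0,0,0],[1,-0.04,-0.042,0,0,0,0],[1,-0.04,-0.042,0,0,0,0],[1,-0.04,-0.042,0,0,0,0],[1,0,0,0,0,0,0.185],[1,0,0,0,0,0,0.185],[1,0,0,0,0,0,0.185],[1,0,0,0,0,0,0.185],[1,0,0,0,0,0,0.185]]]' 120
cat > goto.py <<'E'
# print shift and turn (tool axes) from present pose to tool pose: grasp x,y,z, yaw of tool y, tilt about tool x (deg)
import sys; from h import *
gx,gy,gz,yaw,tilt=map(float,sys.argv[1:6]); T,s=pose()
a=np.radians(yaw); Y=np.array([np.cos(a),np.sin(a),0]); Z=np.array([0,0,-1.]); M=np.c_[np.cross(Y,Z),Y,Z]@R.from_rotvec([np.radians(tilt),0,0]).as_matrix()
p=np.array([gx,gy,gz])-M[:,2]*.155; Rt=T[:3,:3]
print('t',s['time_s'],'grasp now',(T[:3,3]+.155*Rt[:,2]).round(4),'shift',(Rt.T@(p-T[:3,3])).round(4),'turn',R.from_matrix(Rt.T@M).as_rotvec().round(4),'j',s['joints'].round(2),'F',s['wrist_force'].round(1))
E
python3 goto.py .615 -.298 .189 9.8 0
```

```text
time_s: 2.65
ee_pos: [0.5786, -0.2249, 0.3989]
tool_rot: [-0.001, 0.573, 0.819, -0.0]
wrist_force: [-0.2, -0.5, 0.3]
gripper_width: 1.001
t 2.65 grasp now [ 0.5783 -0.2248  0.2439] shift [-0.0812  0.0092  0.0548] turn [-0.0016 -0.0015  0.1787] j [-0.37  0.36 -0.    1.22  0.    0.85] F [-0.2 -0.5  0.3]
```

```bash
python3 -m creep '[[[1,-0.04,0.005,0,0,0,0],[1,-0.04,0.005,0,0,0,0.09],[1,0,0,0,0,0,0.09],[1,0,0,0,0,0,0]]]'
python3 - <<'E'
from h import *
c=cam('wrist'); cv2.imwrite('pics/w1.png',c['img']); P=cloud(c)
H,S,V=cv2.split(cv2.cvtColor(c['img'],cv2.COLOR_BGR2HSV)); z=P[...,2]; ok=(c['z_map']>0)
m=(H>3)&(H<18)&(S>180)&(z>.197)&(z<.21)&ok; print(m.sum()); print(rect(P[m]).round(3))
m=(H>105)&(H<125)&(S>150)&ok&(z>.11)&(z<.12); print('tub');print(rect(P[m]).round(3))
E
python3 goto.py .615 -.298 .189 9.8 0
```

```text
time_s: 3.15
ee_pos: [0.616, -0.2983, 0.3967]
tool_rot: [-0.003, 0.647, 0.763, -0.001]
wrist_force: [-0.4, -1.1, 0.2]
gripper_width: 1.002
847
[ 0.6191 -0.3122] [0.0157 0.0367] 10.14 zmed 0.2025
[[ 0.608 -0.296]
 [ 0.615 -0.332]
 [ 0.63  -0.329]
 [ 0.624 -0.293]]
tub
[ 0.6039 -0.3031] [0.2884 0.1879] 9.79 zmed 0.1152
[[ 0.446 -0.235]
 [ 0.478 -0.42 ]
 [ 0.762 -0.371]
 [ 0.73  -0.186]]
t 3.2 grasp now [ 0.6152 -0.2978  0.2417] shift [ 0.0002 -0.0007  0.0527] turn [-0.0045 -0.0033 -0.006 ] j [-0.45  0.48  0.18  1.28  0.    0.95] F [ 0.9  0.7 -0. ]
```

View pics/w1.png

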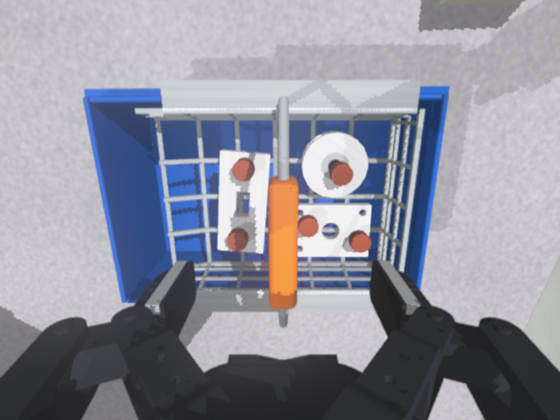

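The wrist view shows the handle (285,240) centred between the open fingers. Five stones are on the parts, and the mouth is to the left. Next I descend, grip and lift a little.

```bash
python3 -m creep '[[[1,0,0,0.027,0,0,0],[1,0,0,0.026,0,0,0],[0,0,0,0,0,0,0],[0,0,0,0,0,0,0],[0,0,0,0,0,0,0],[0,0,0,0,0,0,0],[0,0,0,-0.01,0,0,0],[0,0,0,-0.02,0,0,0],[0,0,0,-0.012,0,0,0]]]' 120; python3 goto.py .604 -.303 .229 9.8 0
```

```text
time_s: 4.32
ee_pos: [0.6148, -0.2962, 0.387]
tool_rot: [-0.004, 0.643, 0.766, -0.001]
wrist_force: [0.6, -0.3, -7.2]
gripper_width: 0.189
t 4.325 grasp now [ 0.6135 -0.2956  0.232 ] shift [-0.0049 -0.0118  0.0031] turn [-0.0072 -0.0051  0.0018] j [-0.45  0.48  0.16  1.26 -0.    0.95] F [ 0.6 -0.3 -7.2]
```

```bash
python3 -m creep '[[[0,-0.005,-0.012,0,0,0,0],[0,0,0.028,0,0.105,0,0],[0,0,0.028,0,0.105,0,0],[0,0,0,0,0,0,0],[0,0,0,0,0,0,0],[0,0,0,0,0,0,0],[0,0,-0.028,0,-0.105,0,0],[0,0,-0.028,0,-0.105,0,0],[0,-0.028,0,0,0,0.105,0],[0,-0.028,0,0,0,0.105,0],[0,0,0,0,0,0,0],[0,0,0,0,0,0,0],[0,0,0,0,0,0,0],[0,0.028,0,0,0,-0.105,0],[0,0.028,0,0,0,-0.105,0],[0,0.028,0,0,0,-0.105,0],[0,0.028,0,0,0,-0.105,0],[0,0,0,0,0,0,0],[0,0,0,0,0,0,0],[0,0,0,0,0,0,0]]]'
python3 goto.py .604 -.303 .229 9.8 0
python3 - <<'E'
from h import *
c=cam('wrist'); cv2.imwrite('pics/w2.png',c['img'])
E
```

```text
time_s: 6.82
ee_pos: [0.577, -0.2405, 0.3978]
tool_rot: [0.079, 0.639, 0.762, -0.07]
wrist_force: [-1.0, -0.4, -6.5]
gripper_width: 0.187
t 6.825 grasp now [ 0.5819 -0.2727  0.2463] shift [-0.0619  0.0158  0.0273] turn [-0.0048  0.2114  0.0041] j [-0.35  0.31 -0.08  1.08 -0.19  1.04] F [-1.  -0.4 -6.5]
```

View pics/w2.png

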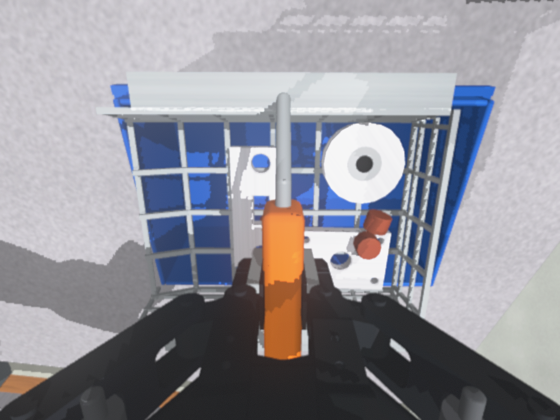

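Two stones remain: one on the plate (368,245) and one between plate and pulley (378,222). I tilt to the other sides.

```bash
python3 -m creep '[[[0,-0.031,0.008,0.013,0,0.105,0],[0,-0.031,0.008,0.013,0,0.105,0],[0,-0.028,0,0,0,0.105,0],[0,-0.028,0,0,0,0.105,0],[0,0,0,0,0,0,0],[0,0.012,0,0,0,0,0],[0,-0.012,0,0,0,0,0],[0,0.028,0,0,0,-0.105,0],[0,0.028,0,0,0,-0.105,0],[0,0,-0.028,0,-0.1,0,0],[0,0,-0.028,0,-0.1,0,0],[0,0,0.012,0,0,0,0],[0,0,-0.012,0,0,0,0],[0,0,0,0,0,0,0],[0,0,0.028,0,0.1,0,0],[0,0,0.028,0,0.1,0,0],[0,0,0,0,0,0,0]]]'
python3 goto.py .604 -.303 .229 9.8 0
python3 - <<'E'
from h import *
c=cam('wrist'); d=cam('scene'); cv2.imwrite('pics/w3.png',np.hstack([c['img'][:,100:500],cv2.resize(d['img'][220:400,80:280],(400,360)).copy() if 0 else cv2.copyMakeBorder(cv2.resize(d['img'][220:400,80:280],(400,360)),0,60,0,0,cv2.BORDER_CONSTANT)]))
E
```

```text
time_s: 9.0
ee_pos: [0.604, -0.3009, 0.394]
tool_rot: [0.004, 0.642, 0.767, -0.005]
wrist_force: [-0.8, 0.7, -7.2]
gripper_width: 0.189
t 9.0 grasp now [ 0.6039 -0.303   0.2391] shift [-0.0019 -0.0003  0.0101] turn [-0.0027  0.0131  0.0053] j [-0.46  0.46  0.14  1.25 -0.01  0.94] F [-0.8  0.7 -7.2]
```

View pics/w3.png

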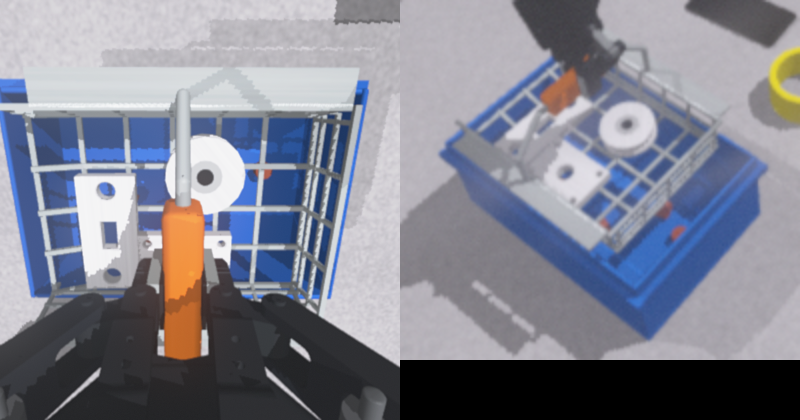

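The parts look clear. I check where the five stones are from the heights of the red blobs in all three cameras.

```bash
cat > red.py <<'E'
from h import *
for n in ('wrist','scene','top'):
    c=cam(n); P=cloud(c); H,S,V=cv2.split(cv2.cvtColor(c['img'],cv2.COLOR_BGR2HSV)); 
    m=((H<9)|(H>172))&(S>110)&(V>35)&(c['z_map']>0)&(abs(P[...,0]-.6)<.2)&(abs(P[...,1]+.3)<.18)&(P[...,2]<.17)
    k,l,st,ce=cv2.connectedComponentsWithStats(m.astype(np.uint8),connectivity=8)
    for i in range(1,k):
        if st[i,4]>3: print(n,st[i,4],ce[i].round(),np.median(P[l==i],0).round(3))
E
python3 red.py
```

```text
wrist 46 [368. 173.] [ 0.699 -0.279  0.021]
top 19 [374. 177.] [ 0.693 -0.271  0.018]
top 16 [372. 191.] [ 0.652 -0.263  0.023]
top 6 [398. 202.] [ 0.62  -0.337  0.023]
```

```bash
sed -i 's/^    m=.*/    b,g,r=[c["img"][...,i].astype(int) for i in range(3)]\n    m=(r-g>30)\&(r-b>15)\&(P[...,2]<.17)\&(c["z_map"]>0)\&(abs(P[...,0]-.6)<.2)\&(abs(P[...,1]+.3)<.18)/' red.py; python3 red.py
```

```text
wrist 14 [338. 151.] [ 0.658 -0.261  0.023]
wrist 11 [367. 162.] [ 0.693 -0.267  0.02 ]
wrist 82 [368. 173.] [ 0.698 -0.279  0.021]
wrist 8 [238. 200.] [ 0.554 -0.337  0.024]
scene 24 [213. 323.] [ 0.66  -0.27   0.023]
scene 12 [181. 331.] [ 0.626 -0.334  0.025]
scene 20 [218. 336.] [ 0.692 -0.282  0.022]
top 19 [374. 177.] [ 0.693 -0.27   0.019]
top 20 [372. 191.] [ 0.653 -0.264  0.022]
top 7 [399. 202.] [ 0.619 -0.337  0.022]
```

```bash
python3 -m creep '[[[0,0,0.028,0,0.1,0,0],[0,0,0.028,0,0.1,0,0],[0,0,0.012,0,0,0,0],[0,0,-0.012,0,0,0,0],[0,0,0,0,0,0,0]]]'; python3 red.py;  python3 -m creep '[[[0,0,-0.028,0,-0.1,0,0],[0,0,-0.028,0,-0.1,0,0],[0,0.028,0,0,0,-0.105,0],[0,0.028,0,0,0,-0.105,0],[0,0.012,0,0,0,0,0],[0,-0.012,0,0,0,0,0],[0,0,0,0,0,0,0]]]'; python3 red.py; python3 goto.py .604 -.303 .235 9.8 0
```

```text
time_s: 10.02
ee_pos: [0.6536, -0.2936, 0.3929]
tool_rot: [-0.061, 0.642, 0.76, -0.083]
wrist_force: [0.7, -0.6, -6.2]
gripper_width: 0.185
wrist 13 [397. 172.] [ 0.703 -0.275  0.021]
wrist 34 [258. 195.] [ 0.553 -0.335  0.022]
wrist 5 [320. 213.] [ 0.631 -0.34   0.022]
wrist 8 [261. 228.] [ 0.559 -0.385  0.006]
wrist 4 [304. 242.] [ 0.625 -0.333  0.126]
scene 18 [218. 336.] [ 0.692 -0.281  0.021]
time_s: 11.05
ee_pos: [0.5848, -0.248, 0.3969]
tool_rot: [0.084, 0.642, 0.759, -0.073]
wrist_force: [0.4, -0.1, -5.8]
gripper_width: 0.186
wrist 20 [335. 130.] [ 0.647 -0.264  0.02 ]
wrist 99 [239. 180.] [ 0.548 -0.339  0.025]
scene 29 [212. 324.] [ 0.66  -0.272  0.022]
scene 20 [218. 336.] [ 0.693 -0.282  0.021]
t 11.2 grasp now [ 0.5897 -0.2813  0.2449] shift [-0.0552  0.01    0.0187] turn [-0.004   0.2223 -0.0046] j [-0.35  0.32 -0.06  1.08 -0.19  1.04] F [ 0.1 -0.6 -6.9]
```

```bash
python3 -m creep '[[[0,-0.028,0.005,0.009,0,0.11,0],[0,-0.028,0.005,0.009,0,0.11,0],[0,-0.028,0,0,0,0.11,0],[0,-0.028,0,0,0,0.11,0],[0,0.015,0,0,0,0,0],[0,-0.015,0,0,0,0,0],[0,0,0,0,0,0,0]]]'; python3 red.py;python3 goto.py .604 -.303 .235 9.8 0
python3 - <<'E'
from h import *
c=cam('wrist'); d=cam('scene'); cv2.imwrite('pics/w4.png',np.hstack([c['img'][:,100:500],cv2.copyMakeBorder(cv2.resize(d['img'][220:400,80:280],(400,360),interpolation=cv2.INTER_CUBIC),0,60,0,0,cv2.BORDER_CONSTANT)]))
E
```

```text
time_s: 12.08
ee_pos: [0.6152, -0.3646, 0.3797]
tool_rot: [-0.088, 0.643, 0.758, 0.07]
wrist_force: [0.4, 0.0, -6.9]
gripper_width: 0.185
wrist 51 [326. 178.] [ 0.649 -0.27   0.024]
wrist 59 [226. 225.] [ 0.544 -0.341  0.025]
wrist 25 [236. 221.] [ 0.555 -0.336  0.023]
wrist 10 [304. 242.] [ 0.638 -0.345  0.007]
scene 9 [213. 326.] [ 0.662 -0.272  0.017]
scene 18 [218. 336.] [ 0.692 -0.281  0.021]
top 13 [375. 190.] [ 0.654 -0.27   0.022]
top 10 [416. 218.] [ 0.574 -0.388  0.018]
top 10 [398. 228.] [ 0.544 -0.331  0.021]
t 12.225 grasp now [ 0.6088 -0.3288  0.2302] shift [ 0.0616 -0.0013  0.0052] turn [-0.0047 -0.2272 -0.0055] j [-0.57  0.64  0.4   1.48  0.16  0.82] F [ 0.5  0.6 -5.8]
```

View pics/w4.png

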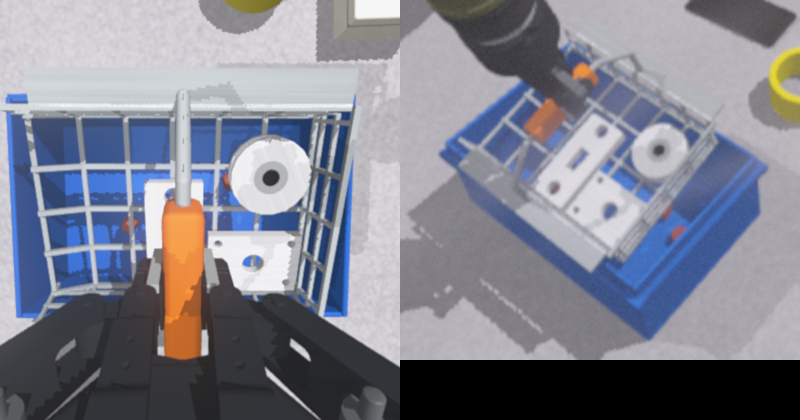

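All five stones are located on the tub floor: (.66,-.27), (.69,-.28), (.625,-.337), (.55,-.337) and (.57,-.388). The three parts are still in the basket. Next I level, lift and check.

```bash
python3 -m creep '[[[0,0.03,0,0.002,0,-0.113,0],[0,0.03,0,0.002,0,-0.113,0],[0,0,0,0,0,0,0],[0,0,0,-0.03,0,0,0],[0,0,0,-0.03,0,0,0],[0,0,0,-0.01,0,0,0]]]'; python3 red.py; python3 goto.py .655 .306 .3 20 0
```

```text
time_s: 13.08
ee_pos: [0.6045, -0.3019, 0.4583]
tool_rot: [-0.004, 0.646, 0.764, -0.001]
wrist_force: [0.9, -0.0, -6.2]
gripper_width: 0.185
wrist 129 [325. 155.] [ 0.655 -0.268  0.025]
wrist 88 [239. 193.] [ 0.548 -0.34   0.025]
wrist 5 [304. 240.] [ 0.648 -0.387  0.039]
scene 46 [211. 324.] [ 0.657 -0.274  0.024]
scene 23 [180. 332.] [ 0.626 -0.339  0.025]
scene 20 [218. 336.] [ 0.693 -0.282  0.021]
top 10 [374. 189.] [ 0.657 -0.27   0.023]
top 18 [415. 217.] [ 0.576 -0.383  0.02 ]
top 20 [400. 228.] [ 0.546 -0.339  0.022]
t 13.225 grasp now [ 0.6026 -0.3011  0.3007] shift [0.5908 0.1511 0.0023] turn [-0.0093 -0.0063 -0.182 ] j [-0.46  0.46  0.28  1.4  -0.    0.94] F [-0.2 -0.  -7.3]
```

```bash
python3 -m creep '[[[0,0.012,0.003,0,0,0,0],[0,0.024,0.006,0,0,0,0],[0,0.036,0.009,0,0,0,0],[0,0.041,0.0105,0,0,0,0],[0,0.041,0.0105,0,0,0,0],[0,0.041,0.0105,0,0,0,0],[0,0.041,0.0105,0,0,0,0],[0,0.041,0.0105,0,0,0,0],[0,0.041,0.0105,0,0,0,0],[0,0.041,0.0105,0,0,0,0],[0,0.041,0.0105,0,0,0,0],[0,0.041,0.0105,0,0,0,-0.03],[0,0.041,0.0105,0,0,0,-0.03],[0,0.041,0.0105,0,0,0,-0.03],[0,0.036,0.009,0,0,0,-0.03],[0,0.024,0.006,0,0,0,-0.03],[0,0.012,0.003,0,0,0,-0.03],[0,0,0,0,0,0,0]]]'; python3 goto.py .655 .306 .3 20 0;  python3 goto.py .655 .306 .23 20 -28
```

```text
time_s: 15.48
ee_pos: [0.6249, 0.3561, 0.4483]
tool_rot: [-0.019, 0.564, 0.825, -0.004]
wrist_force: [-0.2, -0.7, -6.6]
gripper_width: 0.186
t 15.475 grasp now [0.6193 0.3585 0.2934] shift [-0.0574  0.0097 -0.0085] turn [-0.028  -0.0273  0.0226] j [0.51 0.56 0.43 1.46 0.03 1.71] F [-0.2 -0.7 -6.6]
t 15.475 grasp now [0.6193 0.3585 0.2934] shift [-0.0582 -0.0606  0.0816] turn [-0.5166 -0.0323  0.0155] j [0.51 0.56 0.43 1.46 0.03 1.71] F [-0.2 -0.7 -6.6]
```

```bash
python3 -m creep '[[[0,-0.028,0.005,0.01,0,0,0],[0,-0.028,0.005,0.02,0,0,0],[0,0,-0.02,0.01,-0.129,-0.01,0.005],[0,0,-0.02,0.01,-0.129,-0.01,0.005],[0,0,-0.02,0.005,-0.129,-0.01,0.005],[0,0,-0.02,0.005,-0.129,0,0],[0,0,0,0,0,0,0]]]'; python3 goto.py .655 .306 .21 20 -30
python3 - <<'E'
from h import *
c=cam('wrist'); d=cam('scene'); cv2.imwrite('pics/w5.png',np.hstack([c['img'][:,80:480],d['img'][50:470,200:480][:,:]]) if 0 else np.hstack([c['img'][:,80:480],d['img'][:,160:560]]))
E
```

```text
time_s: 16.35
ee_pos: [0.58, 0.2671, 0.363]
tool_rot: [0.141, 0.562, 0.792, 0.193]
wrist_force: [-0.9, -1.0, -7.3]
gripper_width: 0.189
t 16.35 grasp now [0.6484 0.2899 0.2257] shift [ 0.0112 -0.0032  0.0194] turn [-0.0401  0.0127 -0.0094] j [ 0.45  0.18 -0.4   0.51 -0.06  1.67] F [-0.9 -1.  -7.3]
```

View pics/w5.png

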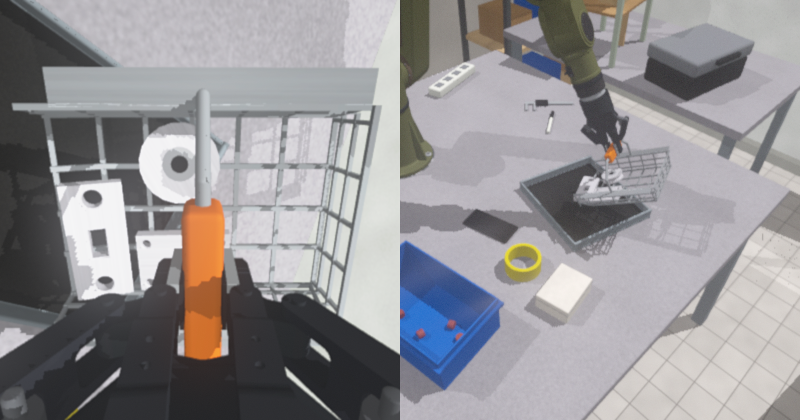

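```bash
python3 -m creep '[[[0,0.011,0,0.018,0,0,0],[0,0,-0.016,0.001,-0.1,0,0],[0,0,-0.016,0.001,-0.1,0,0],[0,0,0,0,0,0,0],[0,0,0,0,0,0,0],[0,0,-0.012,0.001,-0.08,0,0],[0,0,0,0,0,0,0],[0,0,0,0,0,0,0]]]'; python3 goto.py .655 .306 .21 20 -45
python3 - <<'E'
from h import *
c=cam('wrist'); d=cam('scene'); cv2.imwrite('pics/w6.png',np.hstack([c['img'][:,80:480],cv2.resize(d['img'][100:310,300:500],(400,420))]))
E
```

```text
time_s: 17.45
ee_pos: [0.5736, 0.2817, 0.3368]
tool_rot: [0.223, 0.535, 0.753, 0.312]
wrist_force: [-0.1, 0.7, -2.8]
gripper_width: 0.192
t 17.45 grasp now [0.6774 0.3177 0.2274] shift [-0.0053 -0.0296 -0.0054] turn [ 0.0024  0.0109 -0.0089] j [ 0.48  0.13 -0.65  0.   -0.11  1.67] F [-0.1  0.7 -2.8]
```

View pics/w6.png

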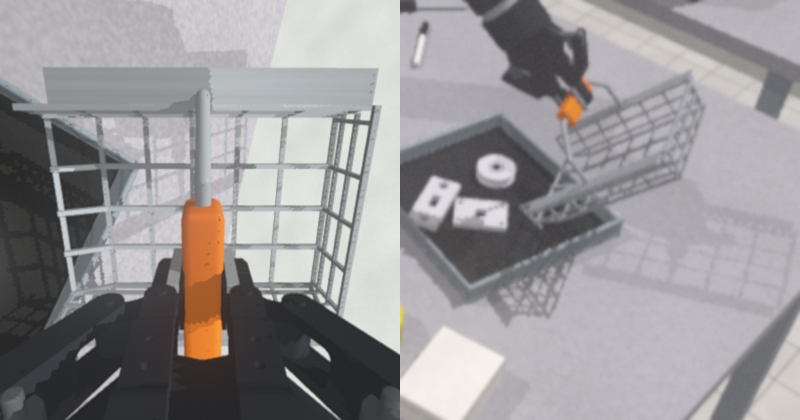

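All three parts lie flat in the tray, the basket is empty and its mouth is clear. I raise, level and go back over the tub.

```bash
python3 -m creep '[[[0,0,0.025,-0.025,0,0,0],[0,0,0.035,-0.035,0,0,0],[0,0,0.03,-0.003,0.157,0,0],[0,0,0.028,-0.003,0.157,0,0],[0,0,0.026,-0.003,0.157,0,0],[0,0,0.024,0,0.157,0,0],[0,0,0.024,0,0.157,0,0],[0,0,0,0,0,0,0]]]'; python3 goto.py .616 -.301 .30 9.8 0
```

```text
time_s: 18.55
ee_pos: [0.6767, 0.3173, 0.4936]
tool_rot: [0.004, 0.58, 0.815, 0.004]
wrist_force: [1.0, 1.3, -5.0]
gripper_width: 0.187
t 18.55 grasp now [0.6784 0.3177 0.3387] shift [-0.5642 -0.2605  0.0363] turn [0.0115 0.0002 0.1631] j [ 0.44  0.62  0.62  1.56 -0.    1.68] F [ 1.   1.3 -5. ]
```

```bash
python3 -m creep '[[[0,-0.02,-0.009,0,0,0,0],[0,-0.04,-0.0185,0,0,0,0],[0,-0.04,-0.0185,0,0,0,0],[0,-0.04,-0.0185,0,0,0,0],[0,-0.04,-0.0185,0,0,0,0],[0,-0.04,-0.0185,0,0,0,0],[0,-0.04,-0.0185,0,0,0,0],[0,-0.04,-0.0185,0,0,0,0],[0,-0.04,-0.0185,0,0,0,0],[0,-0.04,-0.0185,0,0,0,0],[0,-0.04,-0.0185,0,0,0,0],[0,-0.04,-0.0185,0,0,0,0],[0,-0.04,-0.0185,0,0,0,0],[0,-0.04,-0.0185,0,0,0,0],[0,-0.02,-0.009,0,0,0,0],[0,0,0,0,0,0,0.08],[0,0,0,0,0,0,0.08],[0,0,0,0,0,0,0]]]'; python3 goto.py .616 -.301 .30 9.8 0
```

```text
time_s: 20.8
ee_pos: [0.5888, -0.3091, 0.5113]
tool_rot: [0.054, 0.641, 0.764, 0.035]
wrist_force: [-0.5, 0.2, -3.4]
gripper_width: 0.188
t 20.8 grasp now [ 0.6084 -0.3116  0.3576] shift [0.0054 0.0211 0.0592] turn [0.1225 0.0378 0.0035] j [-0.49  0.36  0.25  1.34  0.05  0.9 ] F [-0.5  0.2 -3.4]
```

```bash
python3 -m creep '[[[0,0.003,0.01,0.03,0.06,0.019,0],[0,0.003,0.01,0.03,0.06,0.019,0.003],[0,0,0,0.02,0,0,0],[0,0,0,0,0,0,0]]]'; python3 goto.py .616 -.301 .26 9.8 0
python3 - <<'E'
from h import *
c=cam('wrist'); cv2.imwrite('pics/w7.png',c['img']); P=cloud(c); b,g,r=[c['img'][...,i].astype(int) for i in range(3)]; z=P[...,2]; ok=c['z_map']>0
H,S,V=cv2.split(cv2.cvtColor(c['img'],cv2.COLOR_BGR2HSV))
m=(H>3)&(H<18)&(S>180)&ok&(abs(P[...,0]-.616)<.06)&(abs(P[...,1]+.3)<.08); print('handle zmax',np.percentile(z[m],[50,98]))
zt=np.percentile(z[m],98); m&=z>zt-.006; print(rect(P[m]).round(3))
zf=zt-.084; m=ok&(S<60)&(abs(z-zf)<.012)&(P[...,1]<-.1)&(abs(P[...,0]-.6)<.16)
n,l,st,_=cv2.connectedComponentsWithStats(m.astype(np.uint8)); k=1+np.argmax(st[1:,4]); q=P[l==k]; print('flange',st[k]); rect(q)
A=np.c_[q[:,:2]-q[:,:2].mean(0),np.ones(len(q))]; print('plane',np.linalg.lstsq(A,q[:,2],rcond=None)[0].round(4))
E
```

```text
time_s: 21.3
ee_pos: [0.6126, -0.2972, 0.436]
tool_rot: [0.006, 0.64, 0.768, 0.002]
wrist_force: [-0.1, 0.7, -4.2]
gripper_width: 0.186
t 21.3 grasp now [ 0.6143 -0.2979  0.281 ] shift [-0.0042  0.0025  0.021 ] turn [0.0103 0.0067 0.0095] j [-0.45  0.46  0.23  1.33  0.    0.94] F [-0.1  0.7 -4.2]
handle zmax [0.29208987 0.29365199]
[ 0.6156 -0.2965] [0.0169 0.073 ] 9.9 zmed 0.2921
[[ 0.601 -0.262]
 [ 0.614 -0.334]
 [ 0.63  -0.331]
 [ 0.618 -0.259]]
flange [   93    67   370   251 16308]
[ 0.6422 -0.2319] [0.145  0.2765] 65.8 zmed 0.2101
plane [0.0018 0.0332 0.2099]
```

View pics/w7.png

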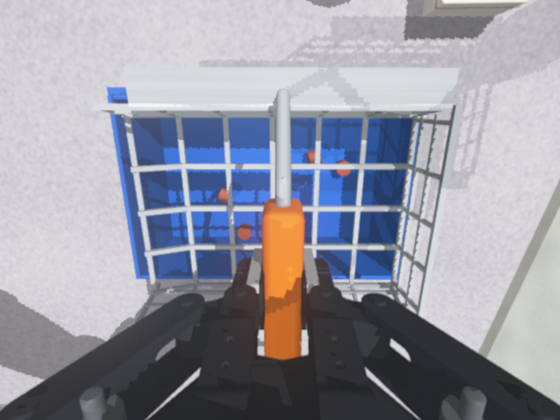

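```bash
python3 -m creep '[[[0,-0.003,0.001,0.02,0.01,0.007,0.009],[0,0,0,0.025,0,0,0],[0,0,0,0.02,0,0,0],[0,0,0,0.01,0,0,0],[0,0,0,0,0,0,0]]]';  python3 goto.py .616 -.301 .19 9.8 0
```

```text
time_s: 21.98
ee_pos: [0.615, -0.301, 0.3626]
tool_rot: [0.004, 0.644, 0.765, 0.001]
wrist_force: [-0.3, -0.6, -2.9]
gripper_width: 0.186
t 21.975 grasp now [ 0.6163 -0.3015  0.2076] shift [-0.0001  0.0008  0.0176] turn [ 0.0076  0.0046 -0.    ] j [-0.46  0.49  0.11  1.19  0.    0.94] F [-0.3 -0.6 -2.9]
```

```bash
python3 -m creep '[[[0,0,0,0.008,0.005,0.004,0],[0,0,0,0.006,0,0,0],[0,0,0,0.003,0,0,0],[0,0,0,0,0,0,0]]]';  python3 goto.py .616 -.301 .19 9.8 0
```

```text
time_s: 22.48
ee_pos: [0.616, -0.3011, 0.3485]
tool_rot: [0.003, 0.644, 0.765, 0.001]
wrist_force: [-1.2, 0.1, -2.5]
gripper_width: 0.19
t 22.475 grasp now [ 0.617  -0.3015  0.1936] shift [0.0001 0.     0.0035] turn [0.0065 0.0034 0.0002] j [-0.45  0.5   0.09  1.16  0.    0.94] F [-1.2  0.1 -2.5]
```

```bash
python3 -m creep '[[[0,0,0,0.003,0,0,0],[0,0,0,0.002,0,0,0],[0,0,0,0,0,0,0]]]';  python3 goto.py .616 -.301 .19 9.8 0
```

```text
time_s: 22.85
ee_pos: [0.616, -0.3005, 0.3482]
tool_rot: [0.006, 0.644, 0.765, 0.002]
wrist_force: [-2.4, -0.1, -1.1]
gripper_width: 0.193
t 22.85 grasp now [ 0.6176 -0.3013  0.1932] shift [-0.0004 -0.0001  0.0032] turn [0.0094 0.0065 0.0002] j [-0.45  0.49  0.09  1.15  0.    0.95] F [-2.4 -0.1 -1.1]
```

It is resting on the rims: z no longer falls and the load is coming off. I release, retreat straight up and look.

```bash
python3 -m creep '[[[0.3,0,0,0,0,0,0],[1,0,0,0,0,0,0],[1,0,0,0,0,0,0],[1,0,0,0,0,0,0],[1,0,0,-0.03,0,0,0],[1,0,0,-0.04,0,0,0],[1,0,0,-0.05,0,0,0],[1,0.05,0,-0.03,0,0,0],[1,0.06,0,0,0,0,0],[1,0.06,0,0,0,0,0],[1,0.06,0,0,0,0,0],[1,0.06,0,0,0,0,0],[1,0.06,0,0,0,0,0],[1,0,0,0,0,0,0]]]'
python3 red.py
python3 - <<'E'
from h import *
c=cam('top'); d=cam('scene'); cv2.imwrite('pics/e.png',np.hstack([c['img'][100:310,100:460],d['img'][110:400,80:480][:210] ]) if 0 else np.vstack([c['img'][130:290,100:460],d['img'][150:400,80:440]]))
P=cloud(c); H,S,V=cv2.split(cv2.cvtColor(c['img'],cv2.COLOR_BGR2HSV)); x,y,z=P[...,0],P[...,1],P[...,2]; ok=(c['z_map']>0)&(z<.3)
m=(H>3)&(H<18)&(S>180)&(z>.195)&(z<.22)&ok; print('handle'); rect(P[m])
m=ok&(S<70)&(z>.09)&(z<.14)&(y<-.15)&(y>-.45)&(x>.4)&(x<.8)
T=np.array([.604,-.303]); a=np.radians(9.8); e=np.array([-np.sin(a),np.cos(a)]); v=(P[...,:2]-T)@e
for s in (1,-1):
    q=P[m&(abs(s*v-.093)<.008)]; print('flange',s,len(q),np.median(q[:,2]).round(4),np.polyfit(q[:,0],q[:,2],1).round(4), ((q[:,:2]-T)@[np.cos(a),np.sin(a)]).min().round(3),((q[:,:2]-T)@[np.cos(a),np.sin(a)]).max().round(3))
for nm,m in (('tape',(H>20)&(H<35)&(S>150)&ok&(z>.02)&(x>.2)),('carton',(V>200)&(S<40)&ok&(x>.6)&(z>.03)&(z<.07)&(y>-.1)&(y<.08)),('phone',(V<60)&ok&(y>-.1)&(y<.08)&(x<.6)&(x>.35)&(z<.02))):
    print(nm,m.sum()); rect(P[m])
E
```

```text
time_s: 24.6
ee_pos: [0.5545, 0.0536, 0.4999]
tool_rot: [0.006, 0.645, 0.764, 0.005]
wrist_force: [0.0, -1.0, 0.1]
gripper_width: 1.002
scene 6 [186. 278.] [ 0.502 -0.234  0.009]
scene 6 [176. 288.] [ 0.505 -0.272  0.006]
scene 6 [157. 312.] [ 0.544 -0.347  0.025]
scene 5 [162. 316.] [ 0.554 -0.341  0.013]
scene 4 [213. 324.] [ 0.662 -0.272  0.025]
scene 7 [178. 331.] [ 0.623 -0.343  0.03 ]
scene 13 [182. 334.] [ 0.632 -0.338  0.021]
top 12 [376. 175.] [ 0.697 -0.276  0.02 ]
top 5 [372. 190.] [ 0.654 -0.263  0.023]
top 9 [397. 199.] [ 0.629 -0.334  0.021]
top 11 [397. 203.] [ 0.617 -0.335  0.019]
top 37 [416. 217.] [ 0.579 -0.387  0.017]
top 11 [400. 230.] [ 0.541 -0.34   0.023]
handle
[ 0.6175 -0.3001] [0.0163 0.0829] 9.75 zmed 0.2003
flange 1 456 0.1169 [-0.0002  0.1171] -0.08 0.119
flange -1 438 0.1168 [0.0004 0.1163] -0.099 0.131
tape 146
[ 0.6393 -0.0564] [0.0881 0.0298] 1.93 zmed 0.043
carton 421
[ 0.785  -0.0557] [0.0899 0.0432] 10.28 zmed 0.047
phone 0
[0. 0.] [0. 0.] 0.0 zmed nan
  return _methods._mean(a, axis=axis, dtype=dtype,
  ret = ret.dtype.type(ret / rcount)
```

View pics/e.png

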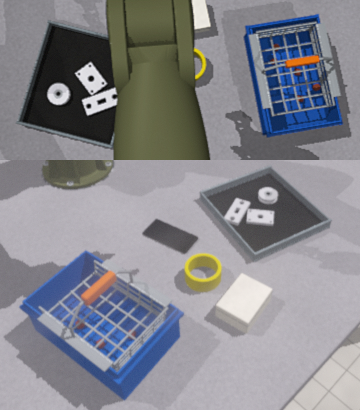

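The picture shows the basket hanging level at (298,63) in the top half. The three parts lie inside the tray at left. In the lower half the phone, tape and carton look undisturbed; the arm covers part of them from above. Handing in.

```bash
python3 -c "
from bench import workorder; print(workorder.job_done())"
```

```text
the job is handed in; nothing more can be done
None
```

I shook all five stones into the tub, poured the three parts into the tray, hung the empty basket back in the tub, let go and handed the job in. The clock read about 25 s, and no verdict was reported.

- **Stones:** the last camera check found all five at about 20 mm height in the tub, under the basket.
- **Parts:** the plate, pulley and link lie inside the tray lip. I poured with the basket mouth roughly 50–70 mm above the bench. The tray check is from the pictures only; I did not measure part positions against the tray frame.
- **Basket:** it hangs level on both rims with the mouth the same way as before. The two flange tops measured 116.9 and 116.8 mm, the heading 9.75° against 9.8° for the tub, and the handle sits about 13 mm along the tub's x.
- **Phone, tape and carton:** the scene camera shows them undisturbed. The arm partly covered them from above at the end: the tape and carton could only be measured in part, and the phone not at all. I did not confirm their positions with numbers.

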